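Load a cell into the charger behind its push-latch lid

TASK

Put the loose battery cell on charge: press down the front edge of the charger's lid so that its push latch lets go and the lid springs open, lay the cell fully home in the bay with its plus end (the one with the small nub) against the fixed contact at the front and its flat end against the sprung contact, then swing the lid shut and press it again until the latch holds it closed by itself. Press and push gently, because the latch and the sprung contact are easily broken, and leave the other things on the bench where they are.

Things in the scene. Friction and masses are not known exactly. Their poses are not given: they have to be found in the camera images.
- charger: Bench charger for one cell, fixed on the 2.4 mm thick cutting mat, 126 x 92 mm, 58 mm high with its white lid shut. Origin: centre of its underside; x from its front to the hinge side at the back, y left, z up. Front face at x = -62 mm. Grey tray; under the lid a flat deck 30 mm above its underside with the cell's bay sunk in its middle along x, clear for 40 mm either side of the bay.
- bay (a point): Centre of the seated cell, 33.5 mm above the charger's underside, 0.5 mm in front of the charger's origin; axes as the charger's. The bay is 17 mm wide at its floor, with sloped sides; the floor is 26 mm above its underside, 4 mm below the deck, so 11 mm of the cell's height stays above the deck.
- plus_contact (a point): Middle of the face of the fixed contact at the bay's front end, at x = -25.5 mm of the charger. It rises to 35 mm above the charger's underside, with a sloped lead-in on top: lower the cell past it while the cell is pushed 1 to 4 mm back against the sprung contact. 22 mm farther to the front stands the latch block, 32 mm wide, its top 50 mm above the charger's underside.
- spring_contact (a point): Middle of the upright sprung contact plate at the bay's back end; moves with it. 15 mm wide, top 45 mm above the charger's underside, face at x = +21.5 mm of the charger when free. Gives way to +x by at most 8 mm: 2.4 N at first, 0.6 N more per mm (4.2 N with the cell seated). Bent for good above 20 N.
- lid (a joint): Lid angle, rad: 0 latched, -0.037 down on its stop, 1.62 open. A damped spring drives it open (0.49 N m at 0, 0.26 open). Push-push latch: latched, press the ribs 3.2 mm down and let go: it opens by itself in 2 s. Open, bring it as far below the latched level and let go: it latches. A lesser press changes nothing.
- lid_press (a point): Middle of the three press ribs on the lid's top face, 10 mm from its front edge, 112 mm from the hinge axis; moves with the lid; 58 mm above the charger's underside when latched. Its stop is 4 mm below the latched level. The push down takes 4 to 7 N until the stop, then rises steeply: at 10 N it is reached. The latch breaks above 20 N.
- lid_hinge (a point): Middle of the hinge axis, which runs along the charger's y, 60 mm behind the charger's origin, 36 mm above the charger's underside. The lid is 92 mm wide and reaches 122 mm from the axis; its flat outer face lies 22 mm off the axis (above it when shut, behind it when open). Open, it leans 3 degrees back from upright.
- cell_mid (a point): Centre of the loose battery cell: a green and white round cell lying on its side, 50 mm long, 15 mm thick, about 23 g; it does not roll. Its y axis runs along the cell from the plus end to the flat end, z up.
- cell_plus (a point): Middle of the cell's plus end (the one with the small metal nub), 25 mm from the cell's centre.
- eraser: White eraser in a blue card sleeve, 22 x 52 x 13 mm, lying flat; a bystander. Origin: centre of its underside.
- screwdriver: Small screwdriver with a red handle, 146 mm long, 16 mm high, lying flat; a bystander. Origin: underside, at mid length.
- spool: White thread spool standing upright, 32 mm across, 60 mm high; a bystander. Origin: centre of its underside.
- clip: Black 32 mm binder clip with wire handles, standing on the mat, 37 mm high; a bystander. Origin: centre of its underside.
Things that resemble listed ones, but are neither listed nor needed, are in the scene too. There is more than one size of the part that bears cell_mid; the job needs the smallest.

How it is judged:
On the way, in this order (a step that is already met when the one before it is completed fails the run):
1. the lid has been released and has sprung open (past 1.3 rad) (value of joint lid above 1.3 rad), for 0.2 s.
2. the cell lies home in the bay, plus end to the front, let go (distance between cell_mid and bay below 0.004 m and x of cell_plus in the frame of charger below -0.022 m and contact force between the fingers and cell below 0.1 N), for 0.2 s.
At the end, for the whole second after the job is handed in: The lid is held shut by its latch (within 0.02 rad of the latched angle) with nothing touching it, and the cell lies in the bay, its centre within 4 mm of the seated place, its plus end to the front (value of joint lid between -0.02 and 0.02 rad and contact force between the arm and lid below 0.1 N and distance between cell_mid and bay below 0.004 m and x of cell_plus in the frame of charger below -0.022 m).
It fails at once if the lid is pressed or pushed with more than 20 N (contact force between any of the fingers, the arm and lid above 20 N).
It fails at once if the sprung contact is pushed with more than 20 N (contact force between anything else and contact above 20 N).
It fails at once if a bystander (eraser, screwdriver, spool or binder clip) is moved more than 20 mm (distance of any of eraser, screwdriver, spool, clip from where it was at the start of the episode above 0.02 m).
It also fails if it takes over 72 s, if anything falls off the work surface, if the arm or the gripper's body presses on something with over 40 N, if the wrist force passes 120 N, or if a joint passes its speed limit or range.

ROBOT

A 6-joint arm with a two-finger parallel gripper is mounted at the origin on a cart in front of the work surface, level with it; the furniture and walls round the work are solid. World frame = base frame: x ahead of the robot, y to its left, z up, the work surface at z = 0. Lengths are in m, angles in rad, forces in N, time in s.
With the tool pointing down it reaches from about 0.375 to 0.9 m from the base axis. Payload 3.1 kg.
Tool frame: the origin (TCP) lies midway between the tips of the shut fingers; the grasp point (between the pads) lies 19 mm behind it; z points along the fingers, y is the line along which they close (so a half turn about z gives the same grasp; the last joint's range is limited). The gripper opens to 87 mm and grips with 3 to 60 N. Pads are 19 mm wide; open, the fingers measure 117 mm over their backs; the gripper's body (75 mm by 190 mm) begins 51 mm behind the grasp point.
Start: joints at [-1.421, 0.527, 1.433, -0, 1.181, -0.178], TCP at [0.202, -0.591, 0.223] pointing down, gripper open.
Joint ranges: [-3.08, 3.08], [-0.75, 2.2], [0.22, 2.44], [-1.43, 4.57], [0, 2.65], [-2.85, 2.85]. Speed limits (rad/s): [2.79, 2.79, 3.14, 3.14, 3.14, 3.14].

INTERFACE

Orientations are given as a unit quaternion [x, y, z, w].
In Python, from rig import status, imaging, order gives the robot as it stands.
- The arm moves only by the tool arm_command, never from a script. Its argument "deltas" is one flat list of numbers, 5 for each row, row after row: the opening, from -1 (shut) to 1 (fully open), so that 0 is half open, then the shift along the tool's x, y, z in m, then the turn about the tool's z in rad. In form: [gripper, tx, ty, tz, roll, gripper, tx, ty, tz, roll, ...]. A call has 1 to 12 rows; each row shifts and turns the commanded pose from where the row before left it, along the tool's axes as they then stand; what a row does not reach is not made up. A row lasts 1/8 s, in which the tool goes at most 62.5 mm and 10.7 degrees, less where a joint would pass 70% of its speed; a pose out of reach is approached as far as the arm can. A call with a gripper value outside its range is refused whole. The fingers move at their own pace and stop on an object; "newtons" is the grip in N (left out, the last holds). Time passes only in rows, so rows that do not move let the fingers close. It gives the time, the measured TCP pose, the force, the opening and the grip force at its end, in the units of the state.
- status.get_obs(): the state, without advancing time (a new reading comes with each control period).
- imaging.camera(name): name is "scene" or "top" or "wrist"; returns (picture, depth): 480x640x3 uint8, red, green, blue; 480x640 float32, m along the optical axis (not along the pixel's ray), 0 where there is no reading.
- imaging.camera_params(name): a dict with "intrinsics" (3x3 intrinsics, pixels), "k1" (the pictures are not rectified: a ray, as slopes to the right and down, at radius r is drawn at 1 + k1 r^2 times it, then the intrinsics apply), "camera_from_world" (4x4, takes a point from world to camera coordinates). Camera axes: x right, y up, looking along -z (the intrinsics and any distortion apply to the point x, -y, -z); pixel columns grow to the right and rows downward; lengths in m; the calibration is good to about 2 mm. A picture is of the moment at which its call begins: read the wrist's pose just before it. camera_params takes no time and is no camera call; for the wrist camera it gives the pose at the moment of the call.
- order.hand_in(): hands the job in; it is judged then, once.
The state is a dict: "time": time; "q": joint angles; "joint_velocities": joint speeds; "joint_torque": joint torques, N m; "position": TCP position; "tool_rot": TCP orientation; "ft_force": force on the tool from outside, world axes, zero at the start; "moment": the same for the moment, N m; "grip_width": finger opening in m; "grip_force": force on a finger pad.
Only numpy, scipy, OpenCV 4.12 (cv2) and the standard library are available. Lean on these libraries where they do the work, as an engineer would, in place of code of your own. Each camera call takes 0.05 s, during which the arm holds its last target. There are 200 camera calls.

## Working session

There is one attempt and no reset: what is moved stays moved. The work goes in short steps, Python scripts to look and compute and a tool call to move; the robot and the scene stay as the last step left them, time stands still between calls to the robot, and variables do not carry over. Pictures are saved under pics/ and viewed, at most 10 in all, crops included, and the job is handed in when it is done.

Besides the shell and the picture viewer there is one more tool, called as a command line: name --argument value ..., lists and objects as JSON in quotes. arm_command: Moves the arm, as the interface text tells. Its arguments: {"type":"object","properties":{"deltas":{"type":"array"},"newtons":{"type":"number"}},"required":["deltas"]}

```bash
ls; mkdir -p pics
cat > h.py <<'E'
import numpy as np, cv2
from rig import status, imaging
def snap(n,tag):
    p=imaging.camera_params(n); im,d=imaging.camera(n)
    np.savez(f'pics/{tag}.npz',im=im,d=d,K=p['intrinsics'],k1=p['k1'],T=p['camera_from_world'])
    cv2.imwrite(f'pics/{tag}.png',im[:,:,::-1]); return im,d
def load(tag): return np.load(f'pics/{tag}.npz')
def ray(z,u,v):
    K=z['K'];k1=float(z['k1'])
    D=np.array([k1,0,0,0,0.])
    p=cv2.undistortPoints(np.array([[[u,v]]],float),np.array(K,float),D)[0,0]
    T=np.linalg.inv(z['T']); d=T[:3,:3]@np.array([p[0],-p[1],-1]); return T[:3,3],d
def atz(z,u,v,h):
    o,d=ray(z,u,v); return o+d*(h-o[2])/d[2]
def atd(z,u,v):
    o,d=ray(z,u,v); return o+d*float(z['d'][int(v),int(u)])
def tri(a,pa,b,pb):
    o1,d1=ray(a,*pa);o2,d2=ray(b,*pb)
    s=np.linalg.lstsq(np.c_[d1,-d2],o2-o1,rcond=None)[0]
    p,q=o1+s[0]*d1,o2+s[1]*d2; return (p+q)/2,np.linalg.norm(p-q)
def proj(z,P):
    c=z['T']@np.r_[P,1]; x,y=c[0]/-c[2],-c[1]/-c[2]; f=1+float(z['k1'])*(x*x+y*y)
    return (z['K']@[x*f,y*f,1])[:2]
E
python3 - <<'E'
from h import *
for n in('top','scene'):
    snap(n,n+'0'); z=load(n+'0'); print(n,z['K'],z['k1'],np.linalg.inv(z['T'])[:3].round(3))
o=status.get_obs();print({k:np.round(v,3) for k,v in o.items()})
E
```

```text
pics
top [[471.29900972   0.         320.48900206]
 [  0.         471.29900972 235.95518351]
 [  0.           0.           1.        ]] -0.07517253167011922 [[ 0.025  0.974 -0.225  0.333]
 [-1.     0.023 -0.011 -0.046]
 [-0.005  0.225  0.974  0.985]]
scene [[557.49957769   0.         314.01865397]
 [  0.         557.49957769 247.82921843]
 [  0.           0.           1.        ]] -0.14030128563002933 [[ 9.950e-01  4.500e-02 -8.600e-02  4.240e-01]
 [-9.700e-02  4.550e-01 -8.850e-01 -1.063e+00]
 [-1.000e-03  8.900e-01  4.570e-01  6.050e-01]]
{'time': np.float64(0.1), 'q': array([-1.42 ,  0.528,  1.434, -0.   ,  1.181, -0.179]), 'joint_velocities': array([ 0.001, -0.003, -0.003, -0.001,  0.   ,  0.001]), 'joint_torque': array([ -0.   , -44.098, -17.715,   0.063,   0.053,  -0.   ]), 'position': array([ 0.202, -0.591,  0.222]), 'tool_rot': array([ 0.987,  0.164,  0.   , -0.001]), 'ft_force': array([ 0.423,  0.285, -0.286]), 'moment': array([-0.062, -0.016,  0.001]), 'grip_force': np.float64(0.0), 'grip_width': np.float64(0.087)}
```

View pics/top0.png

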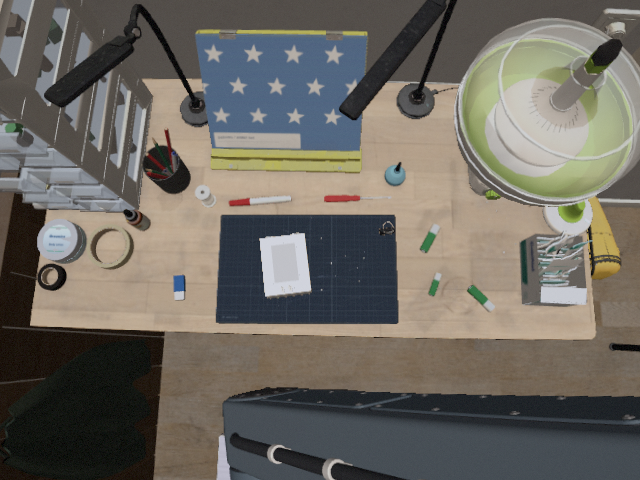

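View pics/scene0.png

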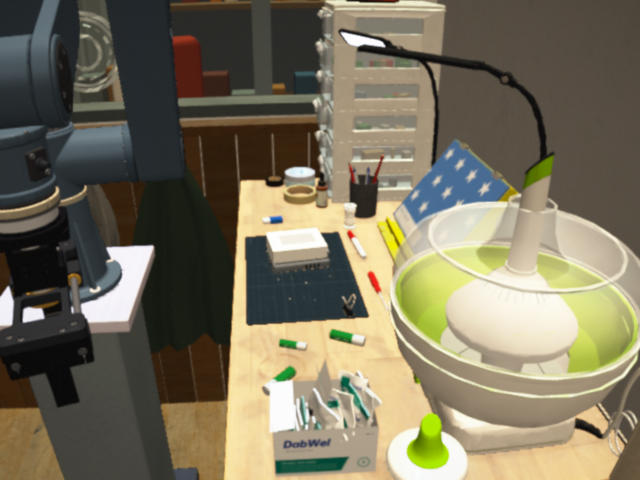

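Run:
```python
from h import *
t=load('top0');s=load('scene0')
def c(z,x,y,w,h,W,H): return cv2.resize(z['im'][y:y+h,x:x+w,::-1],(W,H),interpolation=cv2.INTER_CUBIC)
a=np.hstack([c(t,250,225,80,80,400,400),c(t,410,220,90,100,360,400)])
b=np.hstack([c(s,260,220,80,40,400,200),c(s,255,320,120,67,360,200)])
cv2.imwrite('pics/c1.png',np.vstack([a,b]))
for p in [(429,238),(435,284),(481,298),(286,265),(300,320)]: print(p,atz(t,*p,.0).round(3),atd(t,*p).round(3))
```

```text
(429, 238) [ 0.561 -0.268  0.   ] [ 0.557 -0.264  0.017]
(435, 284) [ 0.462 -0.278  0.   ] [ 0.46  -0.275  0.013]
(481, 298) [ 0.435 -0.375  0.   ] [ 0.433 -0.369  0.016]
(286, 265) [0.496 0.037 0.   ] [0.486 0.032 0.058]
(300, 320) [0.381 0.003 0.   ] [0.381 0.003 0.003]
```

View pics/c1.png

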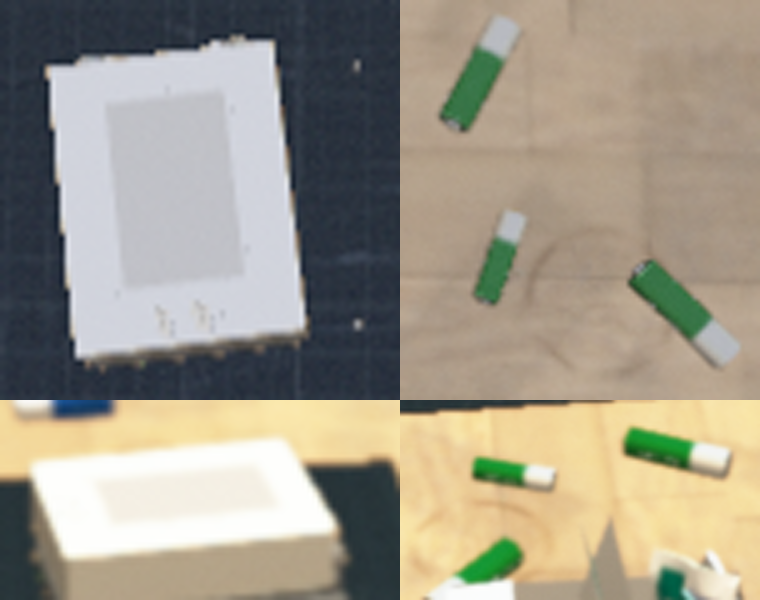

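Run:
```python
from h import *
t=load('top0')
f=lambda x,y:(250+x/5-.4,225+y/5-.4)
g=lambda x,y:(410+(x-400)/4-.4,220+y/4-.4)
L=[atz(t,*f(*p),.0604) for p in [(48,68),(75,358),(305,330),(275,42)]]
for p in L: print(p.round(4))
a=L[0]-L[1];b=L[3]-L[2];c=L[0]-L[3];e=L[1]-L[2]
for v in(a,b,c,e):print(np.linalg.norm(v),np.degrees(np.arctan2(v[1],v[0])))
p,q=atz(t,*g(487,303),.0075),atz(t,*g(513,211),.0075);print(p,q,np.linalg.norm(p-q),np.degrees(np.arctan2(*(q-p)[1::-1])))
z=imaging.camera_params('wrist');print(np.linalg.inv(z['camera_from_world']).round(3),z['intrinsics'][0])
```

```text
[0.5389 0.088  0.0604]
[0.4226 0.0713 0.0604]
[ 0.4359 -0.0186  0.0604]
[ 0.5518 -0.0031  0.0604]
0.11746885220764584 8.199278051393945
0.11691607911282008 7.610259079951849
0.09208699695592262 98.04538411616599
0.0908852853939405 98.39572310879046
[ 0.43741081 -0.26803103  0.0075    ] [ 0.48595694 -0.28297016  0.0075    ] 0.0507927597356075 -17.10472706778664
[[ 0.323  0.913  0.251  0.271]
 [-0.946  0.312  0.082 -0.568]
 [-0.003 -0.264  0.965  0.385]
 [ 0.     0.     0.     1.   ]] [369.47777722   0.         317.95572385]
```

arm_command --deltas '[1,0.043,-0.027,0,0,1,0.043,-0.027,0,0,1,0.043,-0.027,0,0,1,0.043,-0.027,0,0,1,0.043,-0.027,0,0,1,0.043,-0.027,0,0,1,0.043,-0.027,0,0,1,0,0,0,0]'

```text
time: 1.1
position: [0.4269, -0.3122, 0.2222]
tool_rot: [0.986, 0.166, -0.0, -0.001]
ft_force: [0.1, -0.7, -0.2]
grip_width: 0.0868
grip_force: 0.0
```

Run:
```python
from h import *
snap('wrist','w1')
z=load('w1'); print(proj(z,[.4374,-.268,.0075]),proj(z,[.486,-.283,.0075]))
u,v=proj(z,[.462,-.275,.0075]).astype(int)
im=z['im'][max(v-75,0):v+75,max(u-100,0):u+100,::-1];print(max(u-100,0),max(v-75,0))
cv2.imwrite('pics/c2.png',cv2.resize(im,None,fx=4,fy=4,interpolation=cv2.INTER_CUBIC))
```

```text
[281.42010472 188.24658817] [310.65099581 147.1854835 ]
195 92
```

View pics/c2.png

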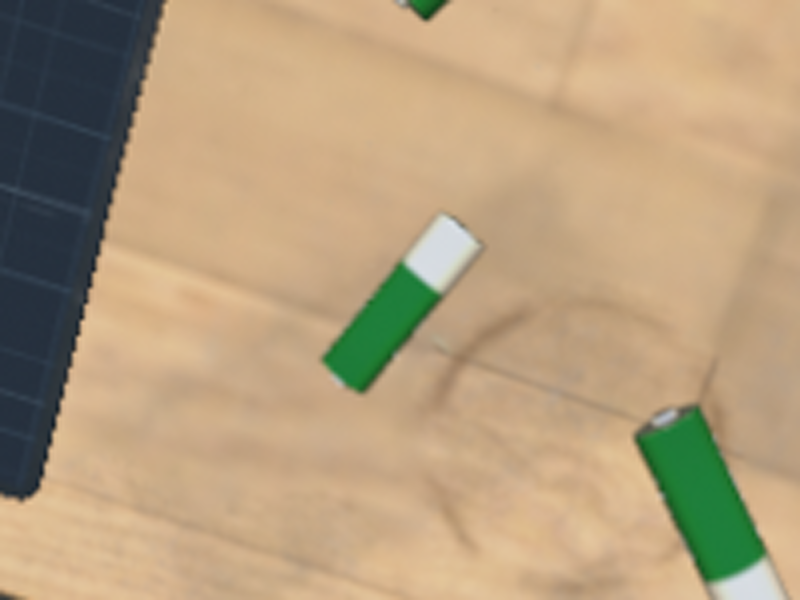

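Run:
```python
from h import *
t=load('top0');w=load('w1')
g=lambda x,y:(410+(x-400)/4-.4,220+y/4-.4)
A=tri(t,g(487,301),w,(280.1,185.6));B=tri(t,g(513,211),w,(310.4,149.1));print(A,B)
p,q=atz(w,280.1,185.6,.0075),atz(w,310.4,149.1,.0075);print(p,q,np.linalg.norm(p-q),np.degrees(np.arctan2(*(q-p)[1::-1])))
print([atd(w,*x).round(4) for x in[(283,182),(295,167),(307,153)]],atd(w,300,180))
```

```text
(array([ 0.43903151, -0.2667739 ,  0.00977051]), np.float64(0.002245744555830554)) (array([ 0.48490729, -0.28290028,  0.00986246]), np.float64(0.0016935232341018143))
[ 0.43953843 -0.26589628  0.0075    ] [ 0.48414943 -0.2833687   0.0075    ] 0.047910615447109096 -21.388379501242575
[array([ 0.4453, -0.2681,  0.0167]), array([ 0.463 , -0.2747,  0.015 ]), array([ 0.4797, -0.2815,  0.0147])] [ 0.45088565 -0.28323763  0.00149992]
```

arm_command --deltas '[-1,0.0175,-0.0453,0,0,-1,0.0175,-0.0453,0,0,-1,0.0175,-0.0453,0,0,-1,0.0175,-0.0453,0,0,-1,0.0175,-0.0453,0,0,-1,0.0175,-0.0453,0,0,-1,0.0175,-0.0453,0,0,-1,0,0,0,0.096,-1,0,0,0,0.096,-1,0,0,0,0]'

```text
time: 2.4
position: [0.4394, 0.0232, 0.2225]
tool_rot: [0.998, 0.068, -0.0, 0.0]
ft_force: [-0.1, 0.6, -0.1]
grip_width: 0.0016
grip_force: 0.0
```

Run:
```python
from h import *
o=status.get_obs();print(o['position'],o['tool_rot'],o['ft_force'])
snap('wrist','w2')
z=load('w2')
for p in [(.5389,.088,.0604),(.4226,.0713,.0604),(.4359,-.0186,.0604),(.5518,-.0031,.0604),(.4392,.0278,.0604)]:print(proj(z,p))
```

```text
[0.43942049 0.02317404 0.22248966] [ 9.97670603e-01  6.82152966e-02 -1.75353807e-05  2.04381548e-04] [-0.08537529  0.58028463 -0.08041301]
[257.94246662  97.31064719]
[263.6234685  233.54483274]
[363.56842242 232.57768265]
[368.15679497  96.76247271]
[313.43178906 222.23486015]
```

View pics/w2.png

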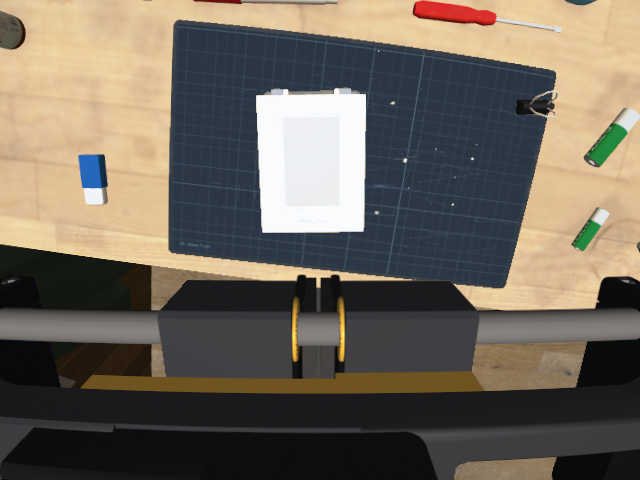

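Run:
```python
from h import *
t=load('top0');z=load('w2')
f=lambda x,y:(250+x/5-.4,225+y/5-.4)
T=[f(*p) for p in [(48,68),(75,358),(305,330),(275,42)]]
W=[(256.5,95.5),(262,233),(364.8,231.8),(366,94.5)]
L=[]
for a,b in zip(T,W):
    L.append(atz(z,*b,.0604));P,e=tri(t,a,z,b);print(L[-1].round(4),P.round(4),round(e,4))
for i,j in((0,1),(3,2),(0,3),(1,2)):
    v=L[i]-L[j];print(np.linalg.norm(v),np.degrees(np.arctan2(v[1],v[0])))
print((L[1]+L[2])/2, atd(z,312,215),atd(z,312,160),atd(z,312,222))
```

```text
[0.5402 0.0893 0.0604] [0.5406 0.0898 0.0533] 0.0015
[0.4229 0.0728 0.0604] [0.4227 0.0722 0.0595] 0.0015
[ 0.4368 -0.0196  0.0604] [ 0.4363 -0.0192  0.0596] 0.0013
[ 0.5533 -0.001   0.0604] [ 0.5551 -0.0025  0.0463] 0.0
0.1184390539348261 8.022893789319323
0.1180216929678214 9.051021479269505
0.09131926712392277 98.2707549182938
0.09343980433565628 98.5327058059614
[0.42983971 0.02661513 0.0604    ] [0.44597134 0.02997487 0.06219949] [0.49377674 0.03635044 0.06283005] [0.43947403 0.02912052 0.0614551 ]
```

arm_command --deltas '[-1,0,-0.005,0.03,0,-1,0,0,0.05,0,-1,0,0,0.04,0,-1,0,0,0.025,0,-1,0,0,0.007,0,-1,0,0,0.003,0,-1,0,0,0.003,0,-1,0,0,0.002,0,-1,0,0,0,0]' --newtons 10

```text
time: 3.58
position: [0.4388, 0.0292, 0.0629]
tool_rot: [0.998, 0.068, 0.0, 0.0]
ft_force: [-0.6, 0.5, -0.2]
grip_width: 0.0006
grip_force: 0.0
```

arm_command --deltas '[-1,0,0,0.001,0,-1,0,0,0.001,0,-1,0,0,0.001,0,-1,0,0,0,0]'

```text
time: 4.08
position: [0.4384, 0.0292, 0.0596]
tool_rot: [0.998, 0.068, -0.0, 0.0]
ft_force: [-1.2, -1.6, 4.8]
grip_width: 0.0004
grip_force: 2.2
```

arm_command --deltas '[-1,0,0,0.001,0,-1,0,0,0.001,0,-1,0,0,0.0005,0,-1,0,0,0,0]'

```text
time: 4.58
position: [0.438, 0.0291, 0.0571]
tool_rot: [0.998, 0.068, -0.001, -0.0]
ft_force: [-2.1, -1.3, 5.4]
grip_width: 0.0008
grip_force: 2.6
```

arm_command --deltas '[-1,0,0,0.0005,0,-1,0,0,0.0005,0,-1,0,0,0,0]'

```text
time: 4.95
position: [0.4379, 0.0291, 0.0565]
tool_rot: [0.998, 0.068, -0.001, 0.0]
ft_force: [-3.2, -1.2, 10.5]
grip_width: 0.0004
grip_force: 5.1
```

arm_command --deltas '[-1,-0.002,0,-0.04,0,-1,-0.003,0.01,-0.055,0,1,-0.003,0.04,-0.04,0,1,-0.003,0.055,-0.01,0,1,-0.003,0.055,0,0,1,-0.003,0.055,0,0,1,0,0.055,0,0,1,0,0.035,0,0,1,0,0,0,0.16,1,0,0,0,0.16,1,0,0,0,0.156,1,0,0,0,0]'

```text
time: 6.45
position: [0.4632, -0.2751, 0.2005]
tool_rot: [0.986, -0.168, -0.0, -0.0]
ft_force: [-0.4, -0.7, -0.6]
grip_width: 0.0855
grip_force: 0.0
```

Run:
```python
from h import *
snap('wrist','w3');snap('scene','s3')
a=cv2.resize(load('s3')['im'][180:300,230:390,::-1],(400,300))
z=load('w3');u,v=proj(z,[.462,-.275,.0075]).astype(int);print(u-50,v-37)
b=cv2.resize(z['im'][v-37:v+38,u-50:u+50,::-1],(400,300),interpolation=cv2.INTER_CUBIC)
cv2.imwrite('pics/c3.png',np.hstack([a,b]))
```

```text
269 179
```

View pics/c3.png

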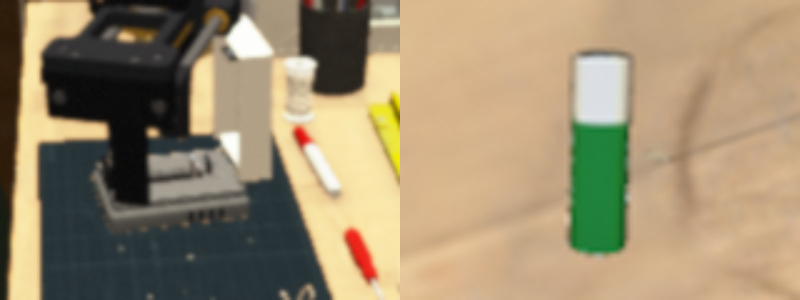

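Run:
```python
from h import *
R=[]
for tag,(u,v) in [('w1',(281,186)),('w1',(310,149)),('w1',(361,196))]:
    im=load(tag)['im'][v-10:v+11,u-10:u+11,::-1];R.append(cv2.resize(im,(260,260),interpolation=cv2.INTER_NEAREST))
z=load('w3');Q=[]
for P in ([.4385,-.2667,.0075],[.485,-.2829,.0075]):
    u,v=proj(z,P).astype(int);Q.append(cv2.resize(z['im'][v-10:v+11,u-10:u+11,::-1],(260,260),interpolation=cv2.INTER_NEAREST))
s=load('scene0')['im'][338:352,274:311,::-1]
Q.append(cv2.resize(s,(260,260),interpolation=cv2.INTER_NEAREST))
cv2.imwrite('pics/c4.png',np.vstack([np.hstack(R),np.hstack(Q)]))
```

```text
(no output)
```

View pics/c4.png

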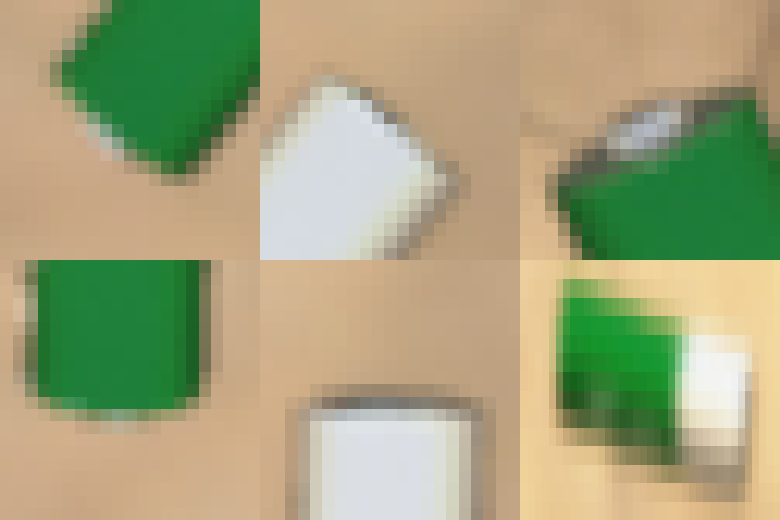

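arm_command --deltas '[-0.1,-0.0015,0,0.03,0,-0.1,0,0,0.055,0,-0.1,0,0,0.055,0,-0.1,0,0,0.035,0,-0.1,0,0,0.012,0,-0.1,0,0,0.006,0,-0.1,0,0,0.002,0,-0.1,0,0,0,0]' --newtons 20

```text
time: 7.55
position: [0.4626, -0.2753, 0.0072]
tool_rot: [0.986, -0.169, 0.001, 0.001]
ft_force: [0.0, -0.1, 0.6]
grip_width: 0.0393
grip_force: 0.0
```

arm_command --deltas '[-0.1,-0.001,0,0.001,0,-1,0,0,0,0,-1,0,0,0,0,-1,0,0,0,0,-1,0,0,0,0,-1,0,0,0,0]' --newtons 20

```text
time: 8.3
position: [0.461, -0.2745, 0.0051]
tool_rot: [0.986, -0.169, 0.0, 0.0]
ft_force: [-0.6, 0.2, 0.9]
grip_width: 0.0141
grip_force: 20.0
```

arm_command --deltas '[-1,0,0,-0.01,0,-1,0,0,-0.045,0,-1,0,0,-0.055,0,-1,-0.0135,-0.05,-0.025,0,-1,-0.0135,-0.05,0,0,-1,-0.0135,-0.05,0,0,-1,-0.0135,-0.05,0,0,-1,-0.0135,-0.05,0,0,-1,-0.012,-0.05,0,0,-1,0,0,0,-0.161,-1,0,0,0,-0.161,-1,0,0,0,-0.161]'

```text
time: 9.8
position: [0.4857, 0.0354, 0.1406]
tool_rot: [0.997, 0.075, 0.0, 0.0]
ft_force: [0.2, -0.3, -0.3]
grip_width: 0.0144
grip_force: 20.0
```

arm_command --deltas '[-1,0,0,0,0,-1,0,0,0,0]'

```text
time: 10.05
position: [0.4857, 0.0349, 0.1403]
tool_rot: [0.998, 0.071, 0.0, 0.0]
ft_force: [-0.3, -0.6, -0.1]
grip_width: 0.0148
grip_force: 20.0
```

Run:
```python
from h import *
o=status.get_obs();p=o['position'];print(p,o['tool_rot'],o['grip_width'],o['ft_force'])
snap('wrist','w4');snap('scene','s4')
z=load('w4');c=np.array([.4909,.0356,.0024]);a=np.radians(8.3);R=np.array([[np.cos(a),-np.sin(a),0],[np.sin(a),np.cos(a),0],[0,0,1]])
for n,q in dict(fl=(-.0255,0,.035),sp=(.0215,0,.045),spl=(.0215,.0075,.045),spr=(.0215,-.0075,.045),dk=(0,.04,.03),tcp=R.T@(p-c)).items(): print(n,proj(z,c+R@q))
a=cv2.resize(load('s4')['im'][100:280,200:440,::-1],(400,300))
b=cv2.resize(z['im'][:,:,::-1],(400,300))
cv2.imwrite('pics/c5.png',np.vstack([np.hstack([a,b]),cv2.resize(z['im'][160:320,120:520,::-1],(800,300))[:300]]))
```

```text
[0.48573337 0.03488197 0.14031456] [9.97502360e-01 7.06330394e-02 1.23608538e-04 1.88692171e-05] 0.01475656995395756 [-0.2608243  -0.56117931 -0.1439082 ]
fl [318.78026169 265.84683605]
sp [318.61372797 207.22099851]
spl [307.92883595 207.25534225]
spr [329.29956034 207.19064697]
dk [265.86305291 231.91991139]
tcp [318.81291575 297.04341539]
```

View pics/c5.png

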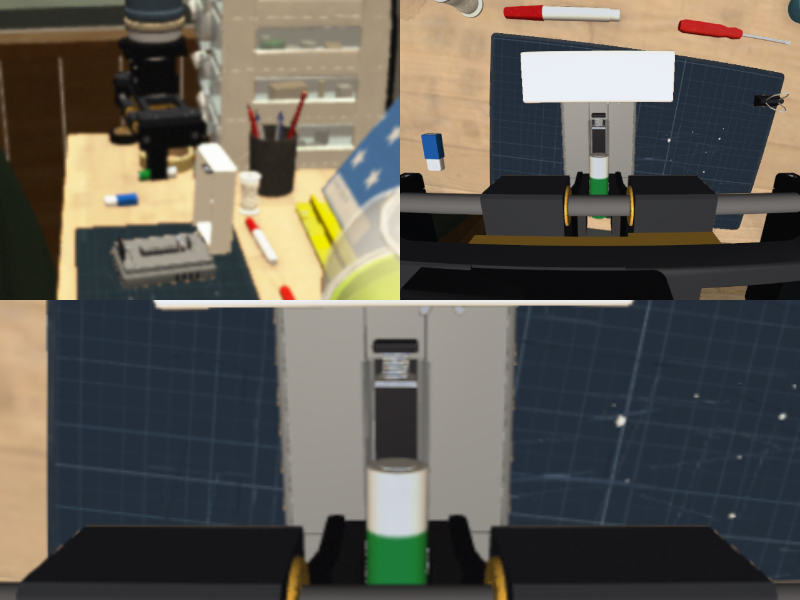

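Run:
```python
from h import *
z=load('w4');c=np.array([.4909,.0356,.0024]);a=np.radians(8.3);R=np.array([[np.cos(a),-np.sin(a),0],[np.sin(a),np.cos(a),0],[0,0,1]])
p=np.array([.48573,.03488,.1403]);print('tcp',R.T@(p-c))
for r,h in((251.7,.1502),(244.3,.1352)): print('end',R.T@(atz(z,318.5,r,h)-c))
for u,r in((317.5,205.9),(317.5,203.7)): print('plate',R.T@(atz(z,u,r,.0474)-c))
print('bay',[R.T@(atz(z,u,r,.0324)-c) for u,r in((303,222),(333.5,222))])
print(z['d'][200:262:4,318].round(3))
```

```text
tcp [-5.21978479e-03  3.38629910e-05  1.37900000e-01]
end [2.05515834e-02 1.13725696e-04 1.47800000e-01]
end [1.95924851e-02 1.12010371e-04 1.32800000e-01]
plate [0.02244116 0.00077828 0.045     ]
plate [0.02400087 0.00077267 0.045     ]
bay [array([0.00758418, 0.01175377, 0.03      ]), array([ 0.00751459, -0.01114554,  0.03      ])]
[0.262 0.258 0.    0.278 0.279 0.28  0.281 0.282 0.283 0.283 0.    0.171
 0.164 0.16  0.161 0.161]
```

arm_command --deltas '[-1,0,-0.0004,0.03,0,-1,0,0,0.035,0,-1,0,0,0.018,0,-1,0,0,0.008,0,-1,0,0,0.004,0,-1,0,0,0,0,-1,0,0,0,0]'

```text
time: 11.02
position: [0.4862, 0.0353, 0.0457]
tool_rot: [0.997, 0.072, 0.001, 0.0]
ft_force: [-0.4, -0.6, 0.3]
grip_width: 0.0146
grip_force: 20.0
```

arm_command --deltas '[-1,0,0,0.001,0,-1,0.002,0,0,0,-1,0.002,0,0,0,-1,0.001,0,0,0,-1,0,0,0,0]'

```text
time: 11.65
position: [0.4895, 0.0362, 0.0439]
tool_rot: [0.997, 0.072, -0.001, -0.0]
ft_force: [-2.1, -0.2, 1.8]
grip_width: 0.0141
grip_force: 20.0
```

arm_command --deltas '[-1,0.0015,0,0,0,-1,0.0015,0,0,0,-1,0.001,0,0,0,-1,0,0,0,0]'

```text
time: 12.15
position: [0.4931, 0.0367, 0.0439]
tool_rot: [0.997, 0.072, -0.002, -0.0]
ft_force: [-6.2, -1.4, 3.6]
grip_width: 0.0146
grip_force: 20.0
```

arm_command --deltas '[-1,0,0.0003,0.002,0,-1,0,0,0.002,0,-1,0,0,0.002,0,-1,0,0,0,0]'

```text
time: 12.65
position: [0.4929, 0.0366, 0.0377]
tool_rot: [0.997, 0.072, -0.002, -0.0]
ft_force: [-6.0, -0.9, 1.3]
grip_width: 0.0146
grip_force: 20.0
```

arm_command --deltas '[-1,0,0,0.002,0,-1,0,0,0.001,0,-1,0,0,0.0005,0,-1,0,0,0,0]'

```text
time: 13.15
position: [0.4929, 0.0366, 0.0343]
tool_rot: [0.997, 0.072, -0.002, -0.0]
ft_force: [-5.6, -1.4, 2.0]
grip_width: 0.0142
grip_force: 20.0
```

arm_command --deltas '[-1,0,0,0.0006,0,-1,0,0,0,0,-1,-0.0015,0,0,0,-1,-0.001,0,0,0,-1,0,0,0,0]'

```text
time: 13.78
position: [0.4913, 0.0363, 0.0338]
tool_rot: [0.997, 0.072, -0.001, -0.0]
ft_force: [-5.5, 0.6, 0.5]
grip_width: 0.0148
grip_force: 20.0
```

arm_command --deltas '[-1,-0.0005,0,0,0,-0.4,0,0,0,0,-0.4,0,0,0,0,-0.4,0,0,0,0,-0.4,0,0,-0.02,0,-0.4,0,0,-0.04,0,-0.4,0,0,-0.04,0,-0.4,-0.03,0,0,0,-0.4,0,0,0,0,-0.4,0,0,0,0]'

```text
time: 15.02
position: [0.4633, 0.0314, 0.134]
tool_rot: [0.997, 0.072, 0.001, 0.0]
ft_force: [0.1, -0.1, 0.5]
grip_width: 0.0257
grip_force: 0.0
```

Run:
```python
from h import *
o=status.get_obs();p=o['position'];print(p,o['tool_rot'],o['grip_width'],o['ft_force'])
snap('wrist','w5')
z=load('w5');c=np.array([.4909,.0356,.0024]);a=np.radians(8.3);R=np.array([[np.cos(a),-np.sin(a),0],[np.sin(a),np.cos(a),0],[0,0,1]])
u,v=proj(z,c+R@[0,0,.0335]).astype(int);x0,y0=u-50,v-40;print(x0,y0)
im=z['im'][y0:y0+80,x0:x0+100,::-1]
cv2.imwrite('pics/c6.png',cv2.resize(im,None,fx=7,fy=7,interpolation=cv2.INTER_CUBIC))
for n,q in dict(plus=(-.0255,0,.0335),minus=(.0245,0,.0335),mt=(.0245,0,.041),pt=(-.0255,0,.041)).items(): print(n,(proj(z,c+R@q)-[x0,y0])*7)
```

```text
[0.46330851 0.03142737 0.13396264] [9.97429202e-01 7.16523320e-02 9.51419320e-04 1.57090457e-04] 0.02569951212518258 [ 0.13097079 -0.08126208  0.46100017]
268 164
plus [352.62623199 524.47868015]
minus [352.12786636  40.74830004]
mt [352.14282652  46.82313771]
pt [352.65384599 543.62470044]
```

View pics/c6.png

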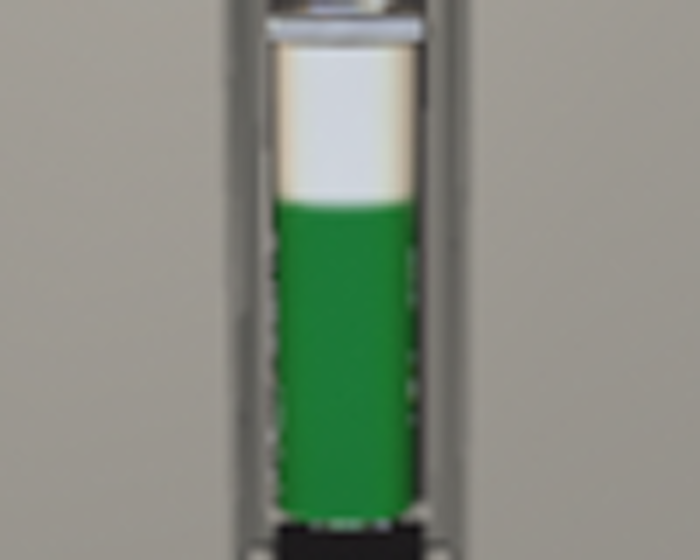

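Run:
```python
from h import *
z=load('w5');c=np.array([.4909,.0356,.0024]);a=np.radians(8.3);R=np.array([[np.cos(a),-np.sin(a),0],[np.sin(a),np.cos(a),0],[0,0,1]])
for r in range(166,246,3): print(r,(R.T@(atd(z,318,r)-c)*1000).round(1))
print([(R.T@(atd(z,u,205)-c)*1000).round(1) for u in(280,285,355,360)])
```

```text
166 [27.8  0.2 43.7]
169 [26.1  0.2 47.1]
172 [23.6  0.2 41. ]
175 [21.7  0.2 41.7]
178 [19.7  0.2 42.3]
181 [17.6  0.2 42. ]
184 [15.6  0.2 42.4]
187 [13.7  0.2 43.1]
190 [11.5  0.2 42.3]
193 [ 9.4  0.2 42.2]
196 [ 7.6  0.2 43.4]
199 [ 5.2  0.2 41.8]
202 [ 44.8   0.  294.8]
205 [ 0.9  0.2 40.9]
208 [-1.1  0.2 41.5]
211 [-3.2  0.2 41.5]
214 [-5.4  0.2 41.3]
217 [-7.5  0.2 41.6]
220 [-9.9  0.3 40.2]
223 [-11.8   0.3  41.6]
226 [-13.7   0.3  42.3]
229 [-16.2   0.3  40.9]
232 [-17.9   0.3  43. ]
235 [-20.6   0.3  41.2]
238 [-23.    0.3  40.3]
241 [-26.7   0.3  35. ]
244 [-28.6   0.3  36.3]
[array([-0.7, 27.7, 31.2]), array([-0.8, 24.1, 30.8]), array([ -0.8, -26.5,  31.2]), array([ -0.6, -29.9,  32.3])]
```

Run:
```python
from h import *
z=load('top0');P=[]
for v in range(0,330,3):
    for u in range(150,480,3):
        if z['d'][v,u]>0: P.append(np.r_[atd(z,u,v),u,v])
P=np.array(P)
for x in np.arange(.5,1.0,.05):
    print(round(x,2),[round(max(P[(abs(P[:,0]-x-.025)<.025)&(abs(P[:,1]-y)<.025)][:,2],default=-1),2) for y in np.arange(-.2,.25,.05)])
```

```text
0.5 [np.float64(0.0), np.float64(0.01), np.float64(0.01), np.float64(0.01), np.float64(0.06), np.float64(0.06), np.float64(0.06), np.float64(0.01), np.float64(0.0)]
0.55 [np.float64(0.04), np.float64(0.01), np.float64(0.48), np.float64(0.48), np.float64(0.06), np.float64(0.01), np.float64(0.01), np.float64(0.01), np.float64(0.0)]
0.6 [np.float64(0.01), np.float64(0.01), np.float64(0.48), np.float64(0.48), np.float64(0.0), np.float64(0.02), np.float64(0.02), np.float64(0.01), np.float64(0.06)]
0.65 [np.float64(0.09), np.float64(0.48), np.float64(0.48), np.float64(0.0), np.float64(0.0), np.float64(0.0), np.float64(0.0), np.float64(0.0), np.float64(0.0)]
0.7 [np.float64(0.47), np.float64(0.48), np.float64(0.04), np.float64(0.04), np.float64(0.04), np.float64(0.04), np.float64(0.04), np.float64(0.04), np.float64(0.04)]
0.75 [np.float64(0.47), np.float64(0.47), np.float64(0.1), np.float64(0.11), np.float64(0.11), np.float64(0.1), np.float64(0.11), np.float64(0.11), np.float64(0.11)]
0.8 [np.float64(0.01), np.float64(0.0), np.float64(0.17), np.float64(0.18), np.float64(0.17), np.float64(0.18), np.float64(0.17), np.float64(0.18), np.float64(0.18)]
0.85 [np.float64(0.02), np.float64(0.0), np.float64(0.23), np.float64(0.23), np.float64(0.23), np.float64(0.23), np.float64(0.23), np.float64(0.23), np.float64(0.23)]
0.9 [np.float64(0.27), np.float64(0.27), np.float64(0.27), np.float64(0.26), np.float64(0.26), np.float64(0.26), np.float64(0.26), np.float64(0.26), np.float64(0.26)]
0.95 [-1, -1, -1, -1, -1, -1, -1, -1, -1]
```

Run:
```python
from h import *
z=load('top0');P=[]
for v in range(0,330,2):
    for u in range(320,480,2):
        if z['d'][v,u]>0:
            p=atd(z,u,v)
            if p[2]>.3:P.append(p)
P=np.array(P);P=P[np.argsort(-P[:,1])];print(P[:8].round(3));print(P[P[:,0].argsort()][:5].round(3)); print(P[:,2].min(),P[:,2].max())
```

```text
[[ 0.607 -0.059  0.482]
 [ 0.605 -0.059  0.481]
 [ 0.605 -0.059  0.476]
 [ 0.61  -0.061  0.481]
 [ 0.607 -0.061  0.481]
 [ 0.605 -0.062  0.481]
 [ 0.603 -0.062  0.48 ]
 [ 0.603 -0.062  0.474]]
[[ 0.593 -0.078  0.478]
 [ 0.594 -0.076  0.478]
 [ 0.594 -0.076  0.482]
 [ 0.595 -0.073  0.481]
 [ 0.595 -0.074  0.476]]
0.30188161010855485 0.4842685575766317
```

arm_command --deltas '[-1,0,0,-0.033,0,-1,0,0,-0.033,0,-1,0.036,-0.005,0,0,-1,0.036,-0.005,0,0,-1,0.036,-0.005,0,0,-1,0.036,-0.005,0,0,-1,0,0,0,0,-1,0,0,0.03,0,-1,0,0,0.03,0,-1,0,0,0.005,0,-1,0,0,0,0,-1,0,0,0,0]'

```text
time: 16.58
position: [0.6026, 0.0719, 0.1362]
tool_rot: [0.997, 0.072, 0.001, 0.0]
ft_force: [-0.4, -0.6, -0.5]
grip_width: 0.0003
grip_force: 0.0
```

```bash
cat >> h.py <<'E'
C=np.array([.4915,.0361,.0024]);_a=np.radians(8.3);RC=np.array([[np.cos(_a),-np.sin(_a),0],[np.sin(_a),np.cos(_a),0],[0,0,1]])
def where():
    o=status.get_obs();return (RC.T@(np.array(o['position'])-C)*1000).round(1),(RC.T@o['ft_force']).round(1)
def lidtcp(th,r): # TCP in charger mm with finger corner touching outer face
    d=np.array([-np.cos(th),np.sin(th)]);n=np.array([np.sin(th),np.cos(th)]);return np.array([60+9.5,36])+r*d+22*n
E
python3 - <<'E'
from h import *
print(where())
p=None
for i,t in enumerate(np.linspace(1.62,0,25)):
    r=100+6*i/24
    q=lidtcp(t,r);print(t.round(3),q.round(1),None if p is None else (q-p).round(1));p=q
E
```

```text
(array([115.1,  19.4, 133.8]), array([-0.5, -0.5, -0.5]))
1.62 [ 96.4 134.8] None
1.553 [ 89.7 136.6] [-6.7  1.8]
1.485 [ 82.8 138. ] [-6.9  1.4]
1.418 [ 75.9 138.9] [-6.9  0.9]
1.35 [ 68.8 139.4] [-7.   0.4]
1.283 [ 61.8 139.3] [-7. -0.]
1.215 [ 54.8 138.8] [-7.  -0.5]
1.148 [ 47.8 137.8] [-7. -1.]
1.08 [ 40.8 136.3] [-6.9 -1.5]
1.013 [ 34.  134.4] [-6.8 -2. ]
0.945 [ 27.3 132. ] [-6.7 -2.4]
0.878 [ 20.8 129.1] [-6.5 -2.9]
0.81 [ 14.4 125.8] [-6.3 -3.3]
0.742 [  8.3 122. ] [-6.1 -3.8]
0.675 [  2.4 117.9] [-5.9 -4.2]
0.607 [ -3.1 113.3] [-5.6 -4.6]
0.54 [ -8.4 108.3] [-5.3 -4.9]
0.473 [-13.3 103. ] [-4.9 -5.3]
0.405 [-17.9  97.4] [-4.6 -5.6]
0.337 [-22.1  91.4] [-4.2 -6. ]
0.27 [-25.8  85.2] [-3.8 -6.2]
0.203 [-29.2  78.7] [-3.3 -6.5]
0.135 [-32.1  72. ] [-2.9 -6.7]
0.067 [-34.5  65.1] [-2.4 -6.9]
0.0 [-36.5  58. ] [-2.  -7.1]
```

arm_command --deltas '[-1,-0.006,0,0,0,-1,-0.006,0,0,0,-1,-0.005,0,0,0,-1,-0.004,0,-0.001,0,-1,-0.005,0,-0.001,0,-1,-0.005,0,-0.001,0,-1,-0.005,0,-0.001,0]'

```text
time: 17.45
position: [0.5661, 0.0668, 0.139]
tool_rot: [0.997, 0.072, 0.0, 0.0]
ft_force: [4.0, 0.1, -2.7]
grip_width: 0.0006
grip_force: 1.7
```

```bash
python3 -c "
from h import *
print(where())"
```

```text
(array([ 78.3,  19.6, 136.6]), array([ 4. , -0.4, -2.7]))
```

arm_command --deltas '[-1,-0.005,0,-0.0008,0,-1,-0.005,0,-0.0005,0,-1,-0.005,0,-0.0002,0,-1,-0.005,0,0,0,-1,-0.005,0,0.0003,0,-1,-0.005,0,0.0006,0,-1,-0.005,0,0.001,0,-1,-0.005,0,0.0012,0,-1,-0.005,0,0.0015,0]'

```text
time: 18.58
position: [0.5215, 0.0603, 0.1359]
tool_rot: [0.997, 0.072, 0.0, 0.0]
ft_force: [5.2, 0.3, -0.1]
grip_width: 0.0004
grip_force: 1.7
```

```bash
python3 -c "
from h import *
print(where())"
```

```text
(array([ 33.1,  19.6, 133.5]), array([ 5.1, -0.5, -0.1]))
```

arm_command --deltas '[-1,-0.005,0,0.0016,0,-1,-0.0048,0,0.0018,0,-1,-0.0047,0,0.0021,0,-1,-0.0045,0,0.0023,0,-1,-0.0044,0,0.0025,0,-1,-0.0042,0,0.0028,0,-1,-0.0041,0,0.003,0,-1,-0.0039,0,0.0031,0,-1,-0.0037,0,0.0032,0,-1,-0.0034,0,0.0033,0]'

```text
time: 19.82
position: [0.4791, 0.0543, 0.11]
tool_rot: [0.997, 0.072, 0.0, -0.0]
ft_force: [4.0, 0.4, 1.8]
grip_width: 0.0002
grip_force: 1.9
```

```bash
python3 -c "
from h import *
print(where())"
```

```text
(array([ -9.7,  19.8, 107.6]), array([ 4. , -0.2,  1.8]))
```

arm_command --deltas '[-1,-0.0033,0,0.0034,0,-1,-0.0032,0,0.0036,0,-1,-0.003,0,0.0038,0,-1,-0.0028,0,0.0039,0,-1,-0.0026,0,0.004,0,-1,-0.0024,0,0.0041,0,-1,-0.0022,0,0.0042,0,-1,-0.002,0,0.0043,0,-1,-0.0018,0,0.0043,0,-1,-0.0016,0,0.0044,0]'

```text
time: 21.08
position: [0.4544, 0.0507, 0.0699]
tool_rot: [0.997, 0.072, -0.0, -0.0]
ft_force: [3.4, 0.7, 4.7]
grip_width: 0.0006
grip_force: 2.0
```

```bash
python3 -c "
from h import *
print(where())"
```

```text
(array([-34.6,  19.8,  67.5]), array([3.5, 0.2, 4.7]))
```

arm_command --deltas '[-1,-0.0007,0,0.003,0,-1,-0.0005,0,0.003,0,-1,-0.0003,0,0.002,0,-1,0,0,0.0015,0,-1,0,0,0.001,0,-1,0,0,0,0]'

```text
time: 21.82
position: [0.4516, 0.0504, 0.0595]
tool_rot: [0.997, 0.072, -0.002, -0.0]
ft_force: [-0.2, -2.2, 5.6]
grip_width: 0.0009
grip_force: 2.7
```

arm_command --deltas '[-1,0,0,0.001,0,-1,0,0,0.001,0,-1,0,0,0.0005,0,-1,0,0,0,0]'

```text
time: 22.32
position: [0.4512, 0.0504, 0.0573]
tool_rot: [0.997, 0.072, -0.002, -0.0]
ft_force: [-1.9, -3.0, 8.2]
grip_width: 0.0001
grip_force: 4.1
```

arm_command --deltas '[-1,0,0,0.0005,0,-1,0,0,0.0005,0,-1,0,0,0,0]'

```text
time: 22.7
position: [0.4512, 0.0504, 0.0569]
tool_rot: [0.997, 0.072, -0.002, -0.0]
ft_force: [-2.0, -1.9, 15.1]
grip_width: 0.0004
grip_force: 7.6
```

At the stop (15 N). Let go slowly at first, then rise clear.

arm_command --deltas '[-1,0,0,-0.002,0,-1,0,0,-0.002,0,-1,0,0,-0.002,0,-1,0,0,-0.004,0,-1,0,0,-0.02,0,-1,0,0,-0.05,0,-1,0,0,-0.05,0,-1,0,0,-0.03,0,-1,0,0,0,0,-1,0,0,0,0,-1,0,0,0,0]'

```text
time: 24.08
position: [0.4519, 0.0507, 0.2147]
tool_rot: [0.997, 0.072, -0.002, -0.0]
ft_force: [0.2, 0.2, 0.6]
grip_width: 0.0003
grip_force: 0.0
```

Run:
```python
from h import *
o=status.get_obs();print(where())
snap('wrist','w6');z=load('w6')
for x in(-50,-40,-20,0,20):
    u,v=proj(z,C+RC@np.array([x,0,58])/1000) if 0 else proj(z,C+RC@(np.array([x,0,58])/1000)); print(x,(RC.T@(atd(z,u,v)-C)*1000).round(1))
snap('top','t6');t=load('t6')
for x in(-50,0,40):
    u,v=proj(t,C+RC@(np.array([x,0,58])/1000)); print(x,(RC.T@(atd(t,u,v)-C)*1000).round(1))
```

```text
(array([-37.1,  20.2, 212.3]), array([0.2, 0.1, 0.6]))
-50 [-49.7   0.1  59.2]
-40 [-39.3   0.2  60.7]
-20 [-19.8   0.1  59.4]
0 [ 0.1  0.1 58.9]
20 [20.1  0.1 59.9]
-50 [-50.4  -0.2  61.2]
0 [-83.1 -28.6 514.5]
40 [-70.  -30.6 546.4]
```

```bash
python3 -c "
from rig import order
print(order.hand_in())"
```

```text
the job is handed in; nothing more can be done
None
```

I handed the job in at about 24 s of the 72 s allowed: the smallest cell is seated in the bay with its plus end to the front, the lid is latched shut with the arm clear of it, and the highest force I read on the lid was about 15 N. The hand-in call returned no verdict.

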